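# Run the lock shoe home along a microscope insert's seam with a stylus

### The job

Lock the white round insert of the video microscope: take the yellow stylus from its blue stand, set its tip into the open seam around the insert behind the orange shoe (on the red-mark side), and guide it slowly along the seam, passing under the lamp, until the shoe is fully home at the green mark, where you press it against its stop with about 10 N for half a second. Be gentle (never 30 N), do not bump the lamp or microscope head, and leave the other things on the bench where they are. Finally put the stylus back upright in its stand, fully seated, and let go.

Things in the scene. Friction and masses are not known exactly. Their poses are not given: they have to be found in the camera images.
- scope: fixed video microscope: round black base 188 mm across, flat top 35 mm high, white round insert flush in it. Origin: bench level on the insert's axis, z up, x at yaw 0 away from the robot. Angles here: in this frame, anticlockwise from above, from +x. A cream foot 34 mm high and a steel column stand 80 to 170 mm out, at -55 deg (right rear)
- seam_red (a point): red end of the open seam (slot) around the insert, mid-width, level with the base's top, at 118 deg. The seam lies between radii 55.5 and 64.5 mm (9 mm wide) and is 5 mm deep (floor 30 mm above the bench); it runs anticlockwise from here through 180 deg (nearest the robot) to the green end. A red line on the base marks this end
- seam_green (a point): green end of the seam, mid-width, level with the base's top, at 242 deg; a green line on the base marks it
- head: head over the insert, same origin and axes as scope: barrel of radius 22 to 29 mm on the axis, 115 to 330 mm above the bench, arm to the column, and an aluminium lamp box over the middle of the seam: x -70 to -30, y -18 to 18, z 89 to 114 mm. A stylus held upright does not fit there: lean it outwards from the insert's axis, about 35 deg
- shoe (a joint): orange shoe in the seam, turning about the insert's axis. 0 = at the red end (shoe centre at 125 deg), grows (rad, anticlockwise) towards the green end; 1.92 = against its stop, home. It slides stiffly (about 1.3 N) and stays where it is left
- shoe_top (a point): centre of the shoe's top, at radius 60 mm. The shoe is 14 mm long along the seam and 8 mm wide; its top lies 0.5 mm below the base's top, so that only a tip inside the seam can push it
- stylus: loose stylus, 60 g, total length 99 mm. Origin at the point of its tip, z along it towards the handle. Steel tip 3.5 mm thick with round end up to 12 mm, shank 8 mm thick to 45 mm, round black collar 26 mm across from 45 to 49 mm, yellow square handle 14x14 mm (faces along x and y) from 49 to 99 mm
- stylus_tip (a point): centre of the stylus's round tip, 1.75 mm from its end
- stand: fixed blue stand block 70x70x60 mm, origin under its centre. In its top a central vertical hole 16 mm wide, 52 mm deep; the stylus hangs in it by its collar, tip 15 mm above the bench
- stand_hole0 (a point): centre of the mouth of the stand's hole, 60 mm above the bench
- dish: bystander, not to be moved: clear shallow dish, 90 mm across, 16 high
- slidebox: bystander, not to be moved: blue slide box 90x110x32 mm
- bottle: bystander, not to be moved: glass bottle, orange cap, 74 mm across, 150 high
- jar: bystander, not to be moved: amber jar, white cap, 64 mm across, 85 high
- spatula: bystander, not to be moved: steel lab spatula lying flat, 170 mm long
- beaker: bystander, not to be moved: glass beaker 68 mm across, 90 high
- vial: bystander, not to be moved: small amber vial, red cap, 28 mm across, 50 high
Mind the look-alikes: they are no part of the job. There is more than one size of the stylus; the one meant has the size given above. Of the things that look like the stand, the smaller one is meant.

How it is judged (in metres and radians):
On the way, in this order (a step that is already met when the one before it is completed fails the run):
1. the stylus tip is set down inside the seam (z of stylus_tip in the frame of scope below 0.034 m and horizontal distance between stylus_tip and scope between 0.053 and 0.067 m and value of joint shoe below 0.9 rad), for 0.1 s.
2. guided along the seam by the tip, the shoe has passed the middle (joint above 1.0) (z of stylus_tip in the frame of scope below 0.034 m and horizontal distance between stylus_tip and scope between 0.053 and 0.067 m and value of joint shoe above 1 rad).
3. the tip in the seam holds the shoe home (joint above 1.86) with more than 5 N on the microscope (z of stylus_tip in the frame of scope below 0.034 m and horizontal distance between stylus_tip and scope between 0.053 and 0.067 m and value of joint shoe above 1.86 rad and contact force between stylus and scope above 5 N), for 0.25 s.
At the end, for the whole second after the job is handed in: the shoe is home (joint above 1.86 of 1.92 rad), and the stylus hangs in its stand at rest: tip within 8 mm of the hole's axis and at least 39 mm below its mouth, leaning less than 0.15 rad (value of joint shoe above 1.86 rad and horizontal distance between stylus_tip and stand_hole0 below 0.008 m and z of stylus_tip in the frame of stand_hole0 below -0.039 m and angle between stylus's own z axis and vertical below 0.15 rad and linear speed of stylus below 0.02 m/s); the robot touches nothing.
It fails at once if the seam is traced too fast: the shoe moves faster than 1.5 rad/s (90 mm/s) (velocity of joint shoe above 1.5 rad/s).
It fails at once if the stylus is forced against the microscope (more than 30 N) (contact force between stylus and scope above 30 N).
It fails at once if the lamp or microscope head is bumped (more than 3 N) (contact force between any of the arm, the fingers, stylus and head above 3 N).
It fails at once if a bystander is moved by more than 20 mm (distance of any of dish, slidebox, bottle, jar, spatula, beaker, vial from where it was at the start of the episode above 0.02 m).
It also fails if it takes over 72 s, if anything falls off the work surface, if the arm or the gripper's body presses on something with over 40 N, if the wrist force passes 120 N, or if a joint passes its speed limit or range.

### The arm

A 7-joint arm with a two-finger parallel gripper is mounted at the origin on the work surface. World frame = base frame: x ahead of the robot, y to its left, z up, the work surface at z = 0. Lengths are in mm, angles in rad, forces in N, time in s.
With the tool pointing down it reaches from about 400 to 850 mm from the base axis. Payload 10.4 kg.
Tool frame: the origin (TCP) lies where the fingers leave the gripper's body, on its centre line; the fingertips stand 70 mm ahead of it and the grasp point (between the pads) lies 51 mm ahead of it; z points along the fingers, y is the line along which they close (so a half turn about z gives the same grasp; the last joint's range is limited). The gripper opens to 87 mm and grips with 3 to 60 N. Pads are 19 mm wide; open, the fingers measure 117 mm over their backs; the gripper's body (75 mm by 190 mm) begins 51 mm behind the grasp point.
Start: joints at [-1.129, 0.332, -0.065, 1.46, 0.022, 1.35, -0.088], TCP at [280.142, 558.717, 292.276] pointing down, gripper open.
Joint ranges: [-2.6, 2.6], [-0.5, 2.12], [-1.47, 1.34], [0.16, 2.42], [-1.27, 4.41], [0.06, 2.06], [-2.6, 2.6]. Speed limits (rad/s): [2.22, 2.22, 2.79, 2.79, 3.14, 3.14, 3.14].

### API

Orientations are given as a unit quaternion [x, y, z, w].
In Python, from station import sensors, camera, finish_job gives the robot as it stands.
- The arm moves only by the tool play_rows, never from a script. Its argument "deltas" is a list of rows, each an object of numbers: "x", "y", "z": the shift along the world's x, y, z in mm; "wx", "wy", "wz": the turn, a rotation vector about the world's x, y, z in rad. In form: [{"x": .., "y": .., "z": .., "wx": .., "wy": .., "wz": ..}, ...]. A call has 1 to 10 rows; each row is the pose to reach, as a shift and turn from the pose commanded when the call began; what a row does not reach only later rows make up. A row lasts 1/8 s, in which the tool goes at most 62.5 mm and 10.7 degrees, less where a joint would pass 70% of its speed; a pose out of reach is approached as far as the arm can. A call with a gripper value outside its range is refused whole. "gripper" is the finger opening in mm, from 0 to 87, set as the call begins (left out, the last holds). The fingers move at their own pace and stop on an object; "force" is the grip in N (left out, the last holds). Time passes only in rows, so rows that repeat a pose let the fingers close. It gives the time, the measured TCP pose, the force, the opening and the grip force at its end, in the units of the state.
- sensors.sense(): the state, without advancing time (a new reading comes with each control period).
- camera(name): name is "side" or "top"; returns a dict with "image" (400x640x3 uint8, red, green, blue), "camera_matrix" (3x3 intrinsics, pixels), "k1" (the pictures are not rectified: a ray, as slopes to the right and down, at radius r is drawn at 1 + k1 r^2 times it, then the intrinsics apply), "R" (3x3) and "t" (3): a world point X has camera coordinates R X + t. Camera axes: x right, y down, z forward; pixel columns grow to the right and rows downward; lengths in mm; the calibration is good to about 2 mm. A picture is of the moment at which its call begins. There is no depth.
- finish_job(): hands the job in; it is judged then, once.
The state is a dict: "t": time; "joint_positions": joint angles; "joint_vel": joint speeds; "joint_torque": joint torques, N m; "position": TCP position; "tcp_rot": TCP orientation; "wrist_force": force on the tool from outside, world axes, zero at the start; "moment": the same for the moment, N m; "finger_gap": finger opening in mm; "gripper_force": force on a finger pad.
Only numpy, scipy, OpenCV 4.12 (cv2) and the standard library are available. Lean on these libraries where they do the work, as an engineer would, in place of code of your own. Each camera call takes 0.05 s, during which the arm holds its last target. There are 200 camera calls.

## Working session

There is one attempt and no reset: what is moved stays moved. The work goes in short steps, Python scripts to look and compute and a tool call to move; the robot and the scene stay as the last step left them, time stands still between calls to the robot, and variables do not carry over. Pictures are saved under pics/ and viewed, at most 10 in all, crops included, and the job is handed in when it is done.

Besides the shell and the picture viewer there is one more tool, called after "Emit:" as name(argument=value, ...), one argument or row to a line, values as JSON. play_rows: Moves the arm, as the interface text tells. Its arguments: {"type":"object","properties":{"deltas":{"type":"array"},"gripper":{"type":"number"},"force":{"type":"number"}},"required":["deltas"]}

```bash
mkdir -p pics
cat > h.py <<'E'
import numpy as np, cv2, json
from station import sensors, camera
def grab(n,f=None):
    c=camera(n)
    if f: cv2.imwrite(f,c["image"][:,:,::-1]); np.save(f.replace('png','npy'),c,allow_pickle=True)
    return c
def load(f): return np.load(f,allow_pickle=True).item()
def ray(c,u,v):
    K=np.array(c["camera_matrix"]);x=(u-K[0,2])/K[0,0];y=(v-K[1,2])/K[1,1]
    a,b=x,y
    for _ in range(20):
        s=1+c["k1"]*(a*a+b*b);a,b=x/s,y/s
    R=np.array(c["R"]);d=R.T@np.array([a,b,1.]);o=-R.T@np.array(c["t"]);return o,d/np.linalg.norm(d)
def onz(c,u,v,z):
    o,d=ray(c,u,v);return o+d*(z-o[2])/d[2]
def proj(c,X):
    p=np.array(c["R"])@np.array(X,float)+np.array(c["t"]);a,b=p[:2]/p[2];s=1+c["k1"]*(a*a+b*b)
    K=np.array(c["camera_matrix"]);return np.array([K[0,0]*a*s+K[0,2],K[1,1]*b*s+K[1,2]])
def tri(c1,p1,c2,p2):
    o1,d1=ray(c1,*p1);o2,d2=ray(c2,*p2)
    s=np.linalg.lstsq(np.c_[d1,-d2],o2-o1,rcond=None)[0];a=o1+s[0]*d1;b=o2+s[1]*d2;return (a+b)/2,np.linalg.norm(a-b)
E
python3 - <<'E'
from h import *
for n in("top","side"):
    c=grab(n,f"pics/{n}0.png");R=np.array(c["R"]);print(n,-R.T@np.array(c["t"]),R[2],c["camera_matrix"],c["k1"])
print(sensors.sense())
E
```

```text
top [ 296.91893992   -4.28037067 1007.43162698] [ 0.23358872  0.0055113  -0.97231987] [[370.3482876    0.         315.01719678]
 [  0.         370.3482876  202.33884892]
 [  0.           0.           1.        ]] -0.07308456136421819
side [455.35111175 978.12818541 995.15277279] [ 0.03382497 -0.73196463 -0.68050249] [[515.8882279    0.         312.95153321]
 [  0.         515.8882279  201.83879652]
 [  0.           0.           1.        ]] -0.1606234612247802
{'t': 0.1, 'joint_positions': array([-1.12857433,  0.33280664, -0.06471767,  1.46086311,  0.02162106,
        1.34992063, -0.08850196]), 'joint_vel': array([-1.38806205e-04, -1.44146642e-03,  1.01375274e-03, -2.78515982e-03,
        8.49307466e-04,  1.05302742e-03, -9.80728686e-06]), 'joint_torque': array([ 2.50462268e-03, -6.24545360e+01,  2.54021923e-02, -3.90716171e+01,
       -6.14033989e-02,  3.67108150e-02,  2.29128170e-05]), 'position': array([280.04154758, 558.45194201, 291.53201413]), 'tcp_rot': array([ 2.30305487e-01,  9.73118163e-01, -6.40758675e-04, -1.13220245e-04]), 'wrist_force': array([ 0.65413746,  0.11592545, -0.98874147]), 'moment': array([-0.0368176 , -0.02681647, -0.0151318 ]), 'gripper_force': 0.0, 'finger_gap': 87.01116827292833}
```

View pics/top0.png

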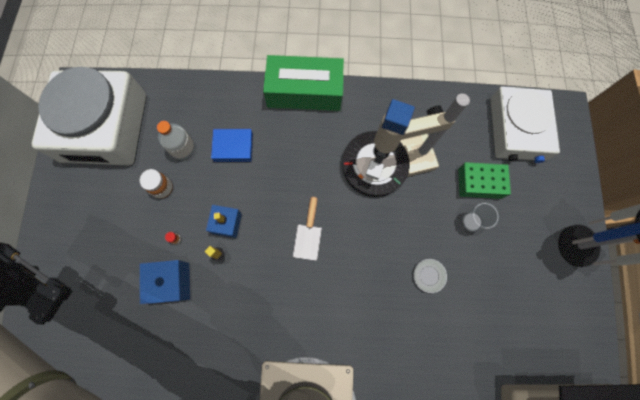

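View pics/side0.png

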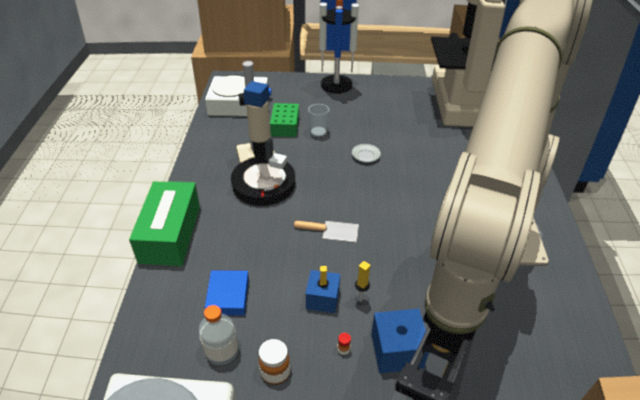

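Run:
```python
from h import *
a=cv2.imread('pics/top0.png');b=cv2.imread('pics/side0.png')
z=lambda i,u,v,w,h:cv2.resize(i[v:v+h,u:u+w],(400,300),interpolation=cv2.INTER_CUBIC)
cv2.imwrite('pics/m1.png',np.vstack([np.hstack([z(a,190,195,80,60)*1,z(a,335,125,80,60+15)[:]]),np.hstack([z(b,290,240,100,75),z(b,222,140,80,60)])]))
```

```text
(no output)
```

View pics/m1.png

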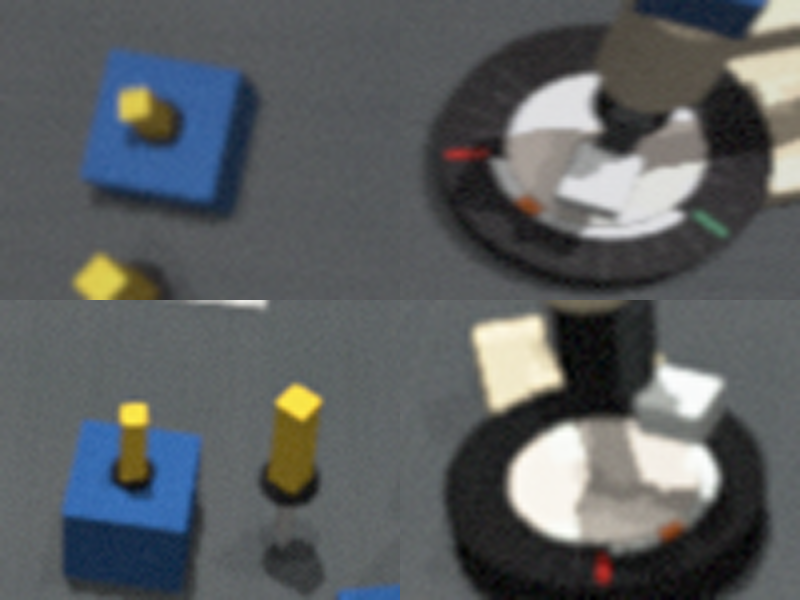

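Run:
```python
from h import *
T=load('pics/top0.npy');S=load('pics/side0.npy')
c0=onz(T,375,165,35);print(c0)
def rect(c,ctr,z,half,s):
    n=int(2*half/s);m=np.zeros((n,n,2),np.float32)
    for i in range(n):
        for j in range(n): m[i,j]=proj(c,[ctr[0]+half-i*s,ctr[1]+half-j*s,z])
    return cv2.remap(c["image"][:,:,::-1].copy(),m,None,cv2.INTER_CUBIC)
ctr=np.round(c0[:2]);im=np.hstack([rect(c,ctr,35,100,.5) for c in(T,S)])
cv2.imwrite('pics/r1.png',im)
def masks(c,box):
    h=cv2.cvtColor(c["image"],cv2.COLOR_RGB2HSV).astype(int);H,s,v=h[...,0],h[...,1],h[...,2]
    b=np.zeros(H.shape,bool);b[box[1]:box[3],box[0]:box[2]]=1
    return dict(red=b&((H<5)|(H>170))&(s>120)&(v>80),orange=b&(H>=6)&(H<18)&(s>130)&(v>70),green=b&(H>50)&(H<90)&(s>60)&(v>60))
for n,c,box in(("T",T,(335,125,412,200)),("S",S,(228,150,300,205))):
    for k,m in masks(c,box).items():
        y,x=np.nonzero(m)
        if len(x): print(n,k,len(x),x.mean(),y.mean(),onz(c,x.mean(),y.mean(),35).round(1))
# stand & handle
for n,c,box in(("T",T,(200,200,245,245)),("S",S,(300,255,345,315))):
    h=cv2.cvtColor(c["image"],cv2.COLOR_RGB2HSV).astype(int)[box[1]:box[3],box[0]:box[2]]
    y,x=np.nonzero((abs(h[...,0]-26)<6)&(h[...,1]>120)&(h[...,2]>150));print(n,'handle top?',len(x),x.mean()+box[0],y.mean()+box[1],onz(c,x.mean()+box[0],y.mean()+box[1],114))
ctr=np.round(onz(T,222,218,60)[:2]);print(ctr)
cv2.imwrite('pics/r2.png',np.vstack([np.hstack([cv2.resize(rect(c,ctr,z,60,.5),(300,300)) for c in(T,S)]) for z in(60,114)]))
```

```text
[ 645.17977328 -160.15962501   35.        ]
T red 19 347.05263157894734 163.05263157894737 [646.9 -82.3  35. ]
T orange 11 360.0 176.0909090909091 [ 610.8 -119.    35. ]
T green 20 396.7 180.3 [ 603.8 -220.5   35. ]
S red 17 262.05882352941177 193.64705882352942 [646.3 -80.7  35. ]
S orange 8 275.75 186.0 [ 611.5 -114.9   35. ]
T handle top? 26 216.96153846153845 215.69230769230768 [465.92838952 240.99140344 114.        ]
S handle top? 40 323.0 268.375 [466.34817712 244.93012721 114.        ]
[471. 242.]
```

View pics/r1.png

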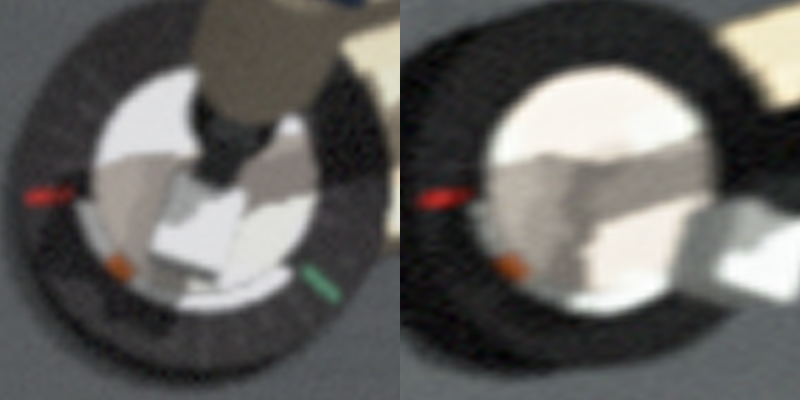

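View pics/r2.png

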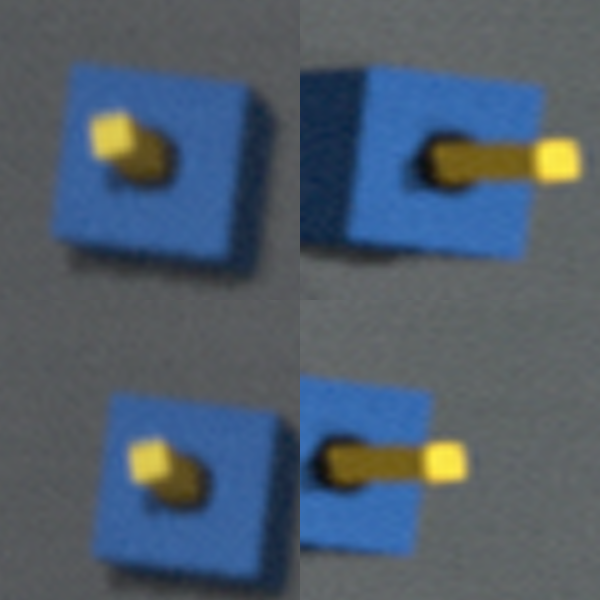

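Run:
```python
from h import *
from scipy.optimize import least_squares
im=cv2.imread('pics/r1.png').astype(float);g=im.mean(2)
for nm,o,angs in(("T",0,list(range(95,170,4))),("S",400,list(range(-5,175,4)))):
    # image-polar angle: ccw from right ; white->black edge
    pts=[];c=np.array([203.,178.])
    for a in angs:
        d=np.array([np.cos(np.radians(a)),-np.sin(np.radians(a))])
        r=np.arange(85,145,.5);p=c+r[:,None]*d
        v=cv2.remap(g[:,o:o+400].astype(np.float32),p[:,0].astype(np.float32).reshape(1,-1),p[:,1].astype(np.float32).reshape(1,-1),cv2.INTER_LINEAR)[0]
        v=cv2.GaussianBlur(v.reshape(1,-1),(0,0),3)[0]
        k=np.argmin(np.gradient(v))
        if np.gradient(v)[k]<-1.2: pts.append(p[k])
    pts=np.array(pts)
    f=least_squares(lambda q:np.hypot(pts[:,0]-q[0],pts[:,1]-q[1])-q[2],[203,178,112],loss='soft_l1').x
    res=np.hypot(pts[:,0]-f[0],pts[:,1]-f[1])-f[2]
    print(nm,len(pts),f,'world',645+(200-f[1])/2,-160+(200-f[0])/2,'r',f[2]/2,res.round(1))
    f2=least_squares(lambda q:np.hypot(pts[:,0]-q[0],pts[:,1]-q[1])-111,[203,178],loss='soft_l1').x;print('r fixed 55.5',645+(200-f2[1])/2,-160+(200-f2[0])/2)
h=cv2.cvtColor(im.astype(np.uint8),cv2.COLOR_BGR2HSV).astype(int)
H,s,v=h[...,0],h[...,1],h[...,2]
for o in(0,400):
  for k,m in dict(red=((H<5)|(H>170))&(s>120)&(v>80),orange=(H>=6)&(H<18)&(s>130)&(v>70),green=(H>50)&(H<90)&(s>60)&(v>60)).items():
    m=m[:,o:o+400].astype(np.uint8);n,l,st,ce=cv2.connectedComponentsWithStats(m)
    if n>1:
        i=1+np.argmax(st[1:,4]);y,x=np.nonzero(l==i);q=np.c_[x,y].astype(float);e=cv2.minAreaRect(q.astype(np.float32))
        print(o,k,st[i,4],'world',645+(200-ce[i][1])/2,-160+(200-ce[i][0])/2,e)
```

```text
T 19 [201.36201087 174.51485239 106.60086095] world 657.7425738039375 -160.68100543251603 r 53.300430474947866 [-0.7  0.2  0.6  1.1 -1.4  1.  -0.9  1.1 -0.4 -1.3 -1.2 -0.6  0.5  1.1
  2.3 -0.5  1.2 -0.1 -0.9]
r fixed 55.5 655.9361049743475 -162.21820445819742
S 45 [200.54175288 182.50114625 115.03878181] world 653.7494268743728 -160.2708764377041 r 57.51939090360477 [-0.9 -1.1 -1.3 -0.5 -0.2  1.6  3.8 -2.5  0.2  3.9 -0.4  3.2 -1.7  2.4
  0.5  2.1  2.6 -1.4 -0.4  1.5 -1.   1.4 -0.3 -1.9  0.4 -0.2 -0.4 -0.2
  0.1  0.8 -1.4 -0.2 -2.   0.2 -1.2 -3.5 -2.3  1.3 -0.   0.6  3.2  0.9
 -2.   2.2  0.3]
r fixed 55.5 656.1385484901477 -161.10041011666735
0 red 655 world 646.9038167938932 -82.53969465648855 ((47.0, 196.5), (19.0, 46.0), 90.0)
0 orange 347 world 610.4798270893372 -119.1671469740634 ((118.5000228881836, 269.5000305175781), (22.62741470336914, 16.970561981201172), 45.0)
0 green 692 world 603.4696531791908 -220.26806358381504 ((320.7831726074219, 283.247802734375), (46.847900390625, 16.838905334472656), 41.18592834472656)
400 red 779 world 646.0532734274711 -80.47368421052632 ((41.94230651855469, 197.21153259277344), (20.78830909729004, 48.4406852722168), 78.69007110595703)
400 orange 429 world 611.1480186480187 -114.94289044289044 ((109.00000762939453, 267.0), (28.284273147583008, 18.384777069091797), 45.0)
```

Emit:
play_rows(
  deltas=[
    {"x": 40,"y": -60,"z": 0,"wz": 0.1},
    {"x": 70,"y": -115,"z": -10,"wz": 0.25},
    {"x": 100,"y": -170,"z": -20,"wz": 0.4},
    {"x": 135,"y": -225,"z": -40,"wz": 0.5},
    {"x": 165,"y": -280,"z": -60,"wz": 0.57},
    {"x": 186,"y": -315.5,"z": -72,"wz": 0.57},
    {"x": 186,"y": -315.5,"z": -72,"wz": 0.57},
    {"x": 186,"y": -315.5,"z": -72,"wz": 0.57},
    {"x": 186,"y": -315.5,"z": -72,"wz": 0.57},
  ],
  gripper=87,
)

```text
invalid input at $.deltas[0]: expected keys x, y, z, wx, wy, wz
```

Run:
```python
from h import *
s=sensors.sense();print(s['t'],s['position'],s['tcp_rot'],s['joint_positions'],s['wrist_force'])
T=grab("top","pics/t1.png");S=grab("side","pics/s1.png")
a=T["image"][140:300,150:350,::-1];b=S["image"][150:310,230:430,::-1]
# also clean look at scope now
cv2.imwrite('pics/m2.png',np.hstack([cv2.resize(i,(400,320),interpolation=2) for i in(a,b)]))
```

```text
0.1 [280.04154758 558.45194201 291.53201413] [ 2.30305487e-01  9.73118163e-01 -6.40758675e-04 -1.13220245e-04] [-1.12857433  0.33280664 -0.06471767  1.46086311  0.02162106  1.34992063
 -0.08850196] [ 0.65413746  0.11592545 -0.98874147]
```

View pics/m2.png

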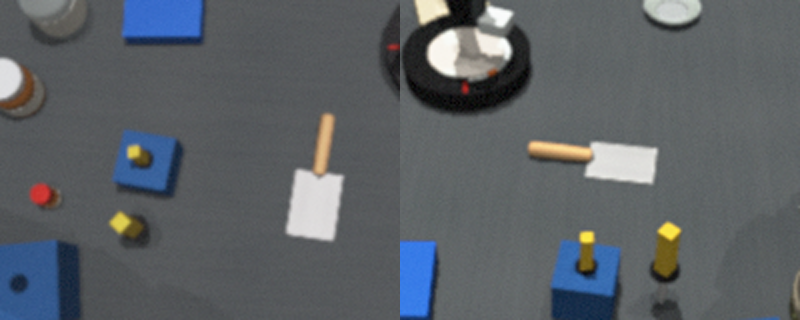

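The move was refused because its keys were incomplete, so the picture only shows the unchanged scene: stand at about (145,160) in the left half, stylus handle upright in it. I'll resend with all six keys.

Emit:
play_rows(
  deltas=[
    {"x": 40,"y": -60,"z": 0,"wx": 0,"wy": 0,"wz": 0.1},
    {"x": 70,"y": -115,"z": -10,"wx": 0,"wy": 0,"wz": 0.25},
    {"x": 100,"y": -170,"z": -20,"wx": 0,"wy": 0,"wz": 0.4},
    {"x": 135,"y": -225,"z": -40,"wx": 0,"wy": 0,"wz": 0.5},
    {"x": 165,"y": -280,"z": -60,"wx": 0,"wy": 0,"wz": 0.57},
    {"x": 186,"y": -315.5,"z": -72,"wx": 0,"wy": 0,"wz": 0.57},
    {"x": 186,"y": -315.5,"z": -72,"wx": 0,"wy": 0,"wz": 0.57},
    {"x": 186,"y": -315.5,"z": -72,"wx": 0,"wy": 0,"wz": 0.57},
    {"x": 186,"y": -315.5,"z": -72,"wx": 0,"wy": 0,"wz": 0.57},
  ],
  gripper=87,
)

```text
t: 1.32
position: [465.6, 244.7, 220.6]
tcp_rot: [-0.054, 0.999, 0.0, 0.0]
wrist_force: [-0.3, -0.7, -0.1]
finger_gap: 86.9
gripper_force: 0.0
```

Emit:
play_rows(
  deltas=[
    {"x": 0,"y": 0,"z": -30,"wx": 0,"wy": 0,"wz": 0},
    {"x": 0,"y": 0,"z": -60,"wx": 0,"wy": 0,"wz": 0},
    {"x": 0,"y": 0,"z": -81,"wx": 0,"wy": 0,"wz": 0},
    {"x": 0,"y": 0,"z": -81,"wx": 0,"wy": 0,"wz": 0},
    {"x": 0,"y": 0,"z": -81,"wx": 0,"wy": 0,"wz": 0},
  ],
)

```text
t: 1.95
position: [466.4, 244.1, 140.4]
tcp_rot: [-0.053, 0.999, 0.0, 0.001]
wrist_force: [-0.8, 1.0, 1.5]
finger_gap: 86.8
gripper_force: 0.0
```

Run:
```python
from h import *
s=sensors.sense();print(s['t'],s['position'],s['tcp_rot'],s['joint_positions'],s['wrist_force'])
S=grab("side","pics/s1.png")
cv2.imwrite('pics/m3.png',cv2.resize(S["image"][200:350,250:450,::-1],(800,600),interpolation=2))
```

```text
1.95 [466.38909479 244.11434523 140.36863614] [-5.30995633e-02  9.98588945e-01  4.49415933e-04  5.94308905e-04] [-0.64878984  0.2570412   0.09013162  1.89861299 -0.02770021  0.98563718
  1.13070983] [-0.79339313  0.95419749  1.5273911 ]
```

View pics/m3.png

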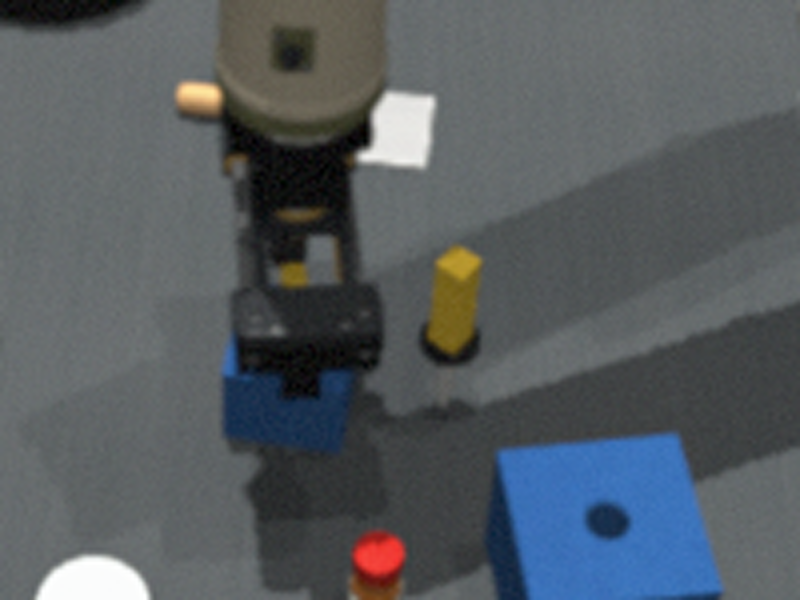

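The gripper straddles the handle, with the yellow at about (293,272) under the body and the decoy clear at (455,300). Closing now.

Emit:
play_rows(
  deltas=[
    {"x": 0,"y": 0,"z": 0,"wx": 0,"wy": 0,"wz": 0},
    {"x": 0,"y": 0,"z": 0,"wx": 0,"wy": 0,"wz": 0},
    {"x": 0,"y": 0,"z": 0,"wx": 0,"wy": 0,"wz": 0},
    {"x": 0,"y": 0,"z": 0,"wx": 0,"wy": 0,"wz": 0},
    {"x": 0,"y": 0,"z": 0,"wx": 0,"wy": 0,"wz": 0},
    {"x": 0,"y": 0,"z": 0,"wx": 0,"wy": 0,"wz": 0},
    {"x": 0,"y": 0,"z": 0,"wx": 0,"wy": 0,"wz": 0},
    {"x": 0,"y": 0,"z": 0,"wx": 0,"wy": 0,"wz": 0},
  ],
  gripper=5,
  force=50,
)

```text
t: 3.0
position: [466.1, 243.2, 139.2]
tcp_rot: [-0.053, 0.999, 0.0, -0.0]
wrist_force: [-0.9, -0.5, -0.3]
finger_gap: 15.2
gripper_force: 0.2
```

Run:
```python
from h import *
s=sensors.sense();print(s['t'],s['position'],s['tcp_rot'],s['wrist_force'],s['moment'],s['finger_gap'])
```

```text
3.0 [466.11495861 243.20029878 139.24529565] [-5.25834207e-02  9.98616534e-01  1.29075991e-05 -5.03157475e-05] [-0.9021885  -0.50136855 -0.31015508] [-0.01761336  0.12023142 -0.02197842] 15.212474522008733
```

Emit:
play_rows(
  deltas=[
    {"x": 0,"y": 0,"z": 0,"wx": 0,"wy": 0,"wz": 0},
    {"x": 0,"y": 0,"z": 0,"wx": 0,"wy": 0,"wz": 0},
    {"x": 0,"y": 0,"z": 0,"wx": 0,"wy": 0,"wz": 0},
  ],
)

```text
t: 3.38
position: [466.1, 243.2, 139.2]
tcp_rot: [-0.053, 0.999, 0.0, -0.0]
wrist_force: [0.6, -0.3, 0.3]
finger_gap: 13.5
gripper_force: 50.0
```

Run:
```python
from h import *
s=sensors.sense();print(s['t'],s['position'],s['tcp_rot'],s['wrist_force'],s['moment'],s['finger_gap'],s['gripper_force'])
```

```text
3.375 [466.1202578  243.16106182 139.23524676] [-5.25507562e-02  9.98618252e-01  2.81568128e-06 -6.28536250e-05] [ 0.57608089 -0.3296845   0.30390565] [-0.0313177   0.01726501  0.00863617] 13.474366867335718 49.99996799044311
```

```bash
cat > plan.py <<'E'
from h import *
from scipy.spatial.transform import Rotation as Ro
C=np.array([656,-161.5]);YAW=-17.5;L=122.5
R0=Ro.from_quat([-0.05255,0.99862,0,0])   # tool y at 96.03 deg, down
def pose(tip,th,phi,l=None):
    p=np.radians(phi);t=np.radians(th);h=np.array([np.sin(t)*np.cos(p),np.sin(t)*np.sin(p),np.cos(t)])
    R=Ro.from_rotvec(t*np.array([-np.sin(p),np.cos(p),0]))*Ro.from_euler('z',phi-90-96.03,degrees=True)*R0
    return np.array(tip)+(l or L)*h,R
def seam(a,r,z,c=None):
    w=np.radians(a+YAW);c=C if c is None else c;return np.array([c[0]+r*np.cos(w),c[1]+r*np.sin(w),z])
def row(cur,tgt):
    d=tgt[0]-cur[0];w=(tgt[1]*cur[1].inv()).as_rotvec()
    print(json.dumps({k:round(float(v),n) for k,v,n in zip(("x","y","z","wx","wy","wz"),[*d,*w],[1]*3+[3]*3)}))
E
python3 - <<'E'
from plan import *
cur=(np.array([466.14,243.22,139.28]),R0)
print(pose([0,0,0],0,186.03)[1].as_quat())
row(cur,(cur[0]+[0,0,120],R0))
cur=(cur[0]+[0,0,120],R0)
row(cur,pose(seam(132,59.2,90),34,138))
E
```

```text
[-0.05254991  0.9986183   0.          0.        ]
{"x": 0.0, "y": 0.0, "z": 120.0, "wx": 0.0, "wy": 0.0, "wz": 0.0}
{"x": 114.4, "y": -305.0, "z": -67.7, "wx": -0.189, "wy": -0.581, "wz": -0.813}
```

Emit:
play_rows(
  deltas=[
    {"x": 0,"y": 0,"z": 15,"wx": 0,"wy": 0,"wz": 0},
    {"x": 0,"y": 0,"z": 45,"wx": 0,"wy": 0,"wz": 0},
    {"x": 0,"y": 0,"z": 85,"wx": 0,"wy": 0,"wz": 0},
    {"x": 0,"y": 0,"z": 120,"wx": 0,"wy": 0,"wz": 0},
    {"x": 0,"y": 0,"z": 120,"wx": 0,"wy": 0,"wz": 0},
    {"x": 0,"y": 0,"z": 120,"wx": 0,"wy": 0,"wz": 0},
  ],
)

```text
t: 4.12
position: [465.9, 243.1, 259.2]
tcp_rot: [-0.053, 0.999, 0.0, -0.0]
wrist_force: [0.7, -0.2, -1.0]
finger_gap: 14.1
gripper_force: 50.0
```

Emit:
play_rows(
  deltas=[
    {"x": 12,"y": -30,"z": 0,"wx": -0.019,"wy": -0.058,"wz": -0.081},
    {"x": 28,"y": -75,"z": -10,"wx": -0.047,"wy": -0.145,"wz": -0.203},
    {"x": 46,"y": -122,"z": -20,"wx": -0.076,"wy": -0.232,"wz": -0.325},
    {"x": 63,"y": -168,"z": -30,"wx": -0.104,"wy": -0.32,"wz": -0.447},
    {"x": 80,"y": -213,"z": -40,"wx": -0.132,"wy": -0.407,"wz": -0.569},
    {"x": 97,"y": -259,"z": -50,"wx": -0.161,"wy": -0.494,"wz": -0.691},
    {"x": 110,"y": -293,"z": -60,"wx": -0.181,"wy": -0.558,"wz": -0.78},
    {"x": 114.4,"y": -305,"z": -67.7,"wx": -0.189,"wy": -0.581,"wz": -0.813},
    {"x": 114.4,"y": -305,"z": -67.7,"wx": -0.189,"wy": -0.581,"wz": -0.813},
    {"x": 114.4,"y": -305,"z": -67.7,"wx": -0.189,"wy": -0.581,"wz": -0.813},
  ],
)

```text
t: 5.38
position: [580.3, -61.1, 191.4]
tcp_rot: [0.342, 0.893, -0.105, 0.273]
wrist_force: [0.2, -0.3, -0.7]
finger_gap: 13.7
gripper_force: 50.0
```

Run:
```python
from plan import *
s=sensors.sense();print(s['t'],s['position'],s['tcp_rot'],s['joint_positions'],s['wrist_force'])
print(pose(seam(132,59.2,90),34,138)[0])
T=grab("top","pics/t2.png");S=grab("side","pics/s2.png")
R=Ro.from_quat(s['tcp_rot']);tip=np.array(s['position'])+R.apply([0,0,L]);print('tip',tip,proj(T,tip),proj(S,tip))
a=T["image"][120:210,330:420,::-1];b=S["image"][130:220,220:310,::-1]
cv2.imwrite('pics/m4.png',np.hstack([cv2.resize(i,(400,400),interpolation=2) for i in(a,b)]))
```

```text
5.375 [580.34484092 -61.08437473 191.40135537] [ 0.34203396  0.8931561  -0.10485677  0.27256194] [-0.50609407  0.12729709  0.33245435  2.05643433  0.68136959  0.7004398
  0.18312656] [ 0.16343437 -0.32310993 -0.73824071]
[580.54389923 -61.79408966 191.55710264]
tip [ 631.20090726 -106.86970737   89.79616932] [358.10779326 162.13845541] [267.41922365 172.65896885]
```

View pics/m4.png

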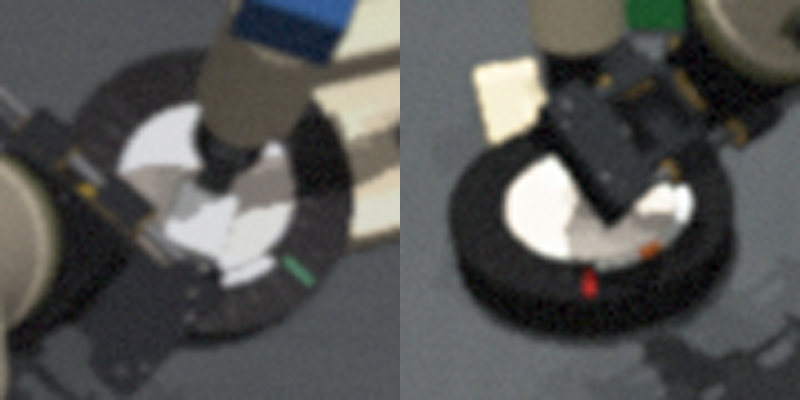

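Both views have the gripper over the stylus (expected tip at about (610,190) in the right panel, hidden); lamp and head are clear of it. I'll descend and feel for the seam.

Emit:
play_rows(
  deltas=[
    {"x": 0,"y": 0,"z": -15,"wx": 0,"wy": 0,"wz": 0},
    {"x": 0,"y": 0,"z": -32,"wx": 0,"wy": 0,"wz": 0},
    {"x": 0,"y": 0,"z": -45,"wx": 0,"wy": 0,"wz": 0},
    {"x": 0,"y": 0,"z": -48,"wx": 0,"wy": 0,"wz": 0},
    {"x": 0,"y": 0,"z": -48,"wx": 0,"wy": 0,"wz": 0},
    {"x": 0,"y": 0,"z": -48,"wx": 0,"wy": 0,"wz": 0},
    {"x": 0,"y": 0,"z": -48,"wx": 0,"wy": 0,"wz": 0},
  ],
)

```text
t: 6.35
position: [580.8, -61.8, 144.1]
tcp_rot: [0.343, 0.893, -0.105, 0.273]
wrist_force: [-0.5, -0.8, -0.1]
finger_gap: 13.9
gripper_force: 50.0
```

```bash
cat >> plan.py <<'E'
def st():
    s=sensors.sense();R=Ro.from_quat(s['tcp_rot']);tip=np.array(s['position'])+R.apply([0,0,L]);d=tip[:2]-C
    print('t',round(s['t'],2),'pos',s['position'].round(2),'tip',tip.round(2),'r',np.hypot(*d).round(2),'a',(np.degrees(np.arctan2(d[1],d[0]))-YAW).round(1),'F',s['wrist_force'].round(1),'M',s['moment'].round(2),'gap',round(s['finger_gap'],2));return s
E
python3 -c "
from plan import *
st()"
```

```text
t 6.35 pos [580.79 -61.76 144.06] tip [ 631.77 -107.61   42.54] r 59.09 a 131.7 F [-0.5 -0.8 -0.1] M [ 0.51  0.61 -0.01] gap 13.92
```

Emit:
play_rows(
  deltas=[
    {"x": 0,"y": 0,"z": -2.5,"wx": 0,"wy": 0,"wz": 0},
    {"x": 0,"y": 0,"z": -5,"wx": 0,"wy": 0,"wz": 0},
    {"x": 0,"y": 0,"z": -6,"wx": 0,"wy": 0,"wz": 0},
    {"x": 0,"y": 0,"z": -7,"wx": 0,"wy": 0,"wz": 0},
    {"x": 0,"y": 0,"z": -7.5,"wx": 0,"wy": 0,"wz": 0},
    {"x": 0,"y": 0,"z": -7.5,"wx": 0,"wy": 0,"wz": 0},
    {"x": 0,"y": 0,"z": -7.5,"wx": 0,"wy": 0,"wz": 0},
  ],
)

```text
t: 7.22
position: [580.6, -61.8, 136.1]
tcp_rot: [0.343, 0.893, -0.105, 0.273]
wrist_force: [-0.7, 0.4, 0.0]
finger_gap: 13.7
gripper_force: 50.0
```

```bash
python3 -c "
from plan import *
st()"
```

```text
t 7.22 pos [580.58 -61.78 136.13] tip [ 631.5  -107.65   34.59] r 59.16 a 132.0 F [-0.7  0.4  0. ] M [0.47 0.58 0.01] gap 13.66
```

Emit:
play_rows(
  deltas=[
    {"x": 0,"y": 0,"z": -0.8,"wx": 0,"wy": 0,"wz": 0},
    {"x": 0,"y": 0,"z": -1.5,"wx": 0,"wy": 0,"wz": 0},
    {"x": 0,"y": 0,"z": -2,"wx": 0,"wy": 0,"wz": 0},
    {"x": 0,"y": 0,"z": -2,"wx": 0,"wy": 0,"wz": 0},
    {"x": 0,"y": 0,"z": -2,"wx": 0,"wy": 0,"wz": 0},
  ],
)

```text
t: 7.85
position: [580.5, -61.8, 134.1]
tcp_rot: [0.343, 0.893, -0.105, 0.273]
wrist_force: [-0.2, -0.4, -0.4]
finger_gap: 13.2
gripper_force: 50.0
```

```bash
python3 -c "
from plan import *
st()"
```

```text
t 7.85 pos [580.54 -61.78 134.07] tip [ 631.44 -107.66   32.52] r 59.18 a 132.0 F [-0.2 -0.4 -0.4] M [0.48 0.59 0.02] gap 13.18
```

Emit:
play_rows(
  deltas=[
    {"x": 0.4,"y": -0.9,"z": 0,"wx": 0,"wy": 0,"wz": 0},
    {"x": 0.8,"y": -1.8,"z": 0,"wx": 0,"wy": 0,"wz": 0},
    {"x": 1.1,"y": -2.5,"z": 0,"wx": 0,"wy": 0,"wz": 0},
    {"x": 1.1,"y": -2.5,"z": 0,"wx": 0,"wy": 0,"wz": 0},
    {"x": 1.1,"y": -2.5,"z": 0,"wx": 0,"wy": 0,"wz": 0},
  ],
)

```text
t: 8.48
position: [581.7, -64.2, 134.1]
tcp_rot: [0.343, 0.893, -0.105, 0.273]
wrist_force: [-0.3, 1.3, -1.0]
finger_gap: 13.2
gripper_force: 50.0
```

```bash
python3 -c "
from plan import *
st()"
```

```text
t 8.47 pos [581.65 -64.17 134.07] tip [ 632.56 -110.02   32.52] r 56.56 a 132.0 F [-0.3  1.3 -1. ] M [0.66 0.69 0.05] gap 13.19
```

Emit:
play_rows(
  deltas=[
    {"x": 0.2,"y": -0.5,"z": 0,"wx": 0,"wy": 0,"wz": 0},
    {"x": 0.4,"y": -0.9,"z": 0,"wx": 0,"wy": 0,"wz": 0},
    {"x": 0.4,"y": -0.9,"z": 0,"wx": 0,"wy": 0,"wz": 0},
    {"x": 0.4,"y": -0.9,"z": 0,"wx": 0,"wy": 0,"wz": 0},
  ],
)

```text
t: 8.98
position: [582.0, -64.6, 134.0]
tcp_rot: [0.343, 0.893, -0.105, 0.273]
wrist_force: [-4.2, 3.9, 1.3]
finger_gap: 13.5
gripper_force: 50.0
```

```bash
python3 -c "
from plan import *
st()"
```

```text
t 8.97 pos [581.99 -64.64 134.01] tip [ 632.91 -110.43   32.45] r 56.05 a 131.8 F [-4.2  3.9  1.3] M [1.14 1.13 0.06] gap 13.49
```

Emit:
play_rows(
  deltas=[
    {"x": -0.8,"y": 1.8,"z": 0,"wx": 0,"wy": 0,"wz": 0},
    {"x": -1.4,"y": 3.0,"z": 0,"wx": 0,"wy": 0,"wz": 0},
    {"x": -1.7,"y": 3.7,"z": 0,"wx": 0,"wy": 0,"wz": 0},
    {"x": -2.0,"y": 4.4,"z": 0,"wx": 0,"wy": 0,"wz": 0},
    {"x": -2.2,"y": 4.8,"z": 0,"wx": 0,"wy": 0,"wz": 0},
    {"x": -2.2,"y": 4.8,"z": 0,"wx": 0,"wy": 0,"wz": 0},
    {"x": -2.2,"y": 4.8,"z": 0,"wx": 0,"wy": 0,"wz": 0},
  ],
)

```text
t: 9.85
position: [579.9, -60.4, 134.1]
tcp_rot: [0.343, 0.893, -0.105, 0.273]
wrist_force: [-0.2, 0.0, -1.0]
finger_gap: 13.8
gripper_force: 50.0
```

```bash
python3 -c "
from plan import *
st()"
```

```text
t 9.85 pos [579.86 -60.44 134.1 ] tip [ 630.76 -106.32   32.56] r 60.68 a 132.1 F [-0.2  0.  -1. ] M [0.49 0.6  0.02] gap 13.8
```

```bash
cat >> plan.py <<'E'
def phi(a): return 162.5+0.5*(a+YAW-162.5)
def tr(a,r=58.6,z=32.5): return pose(seam(a,r,z),34,phi(a))
E
python3 - <<'E'
from plan import *
p=pose(seam(132,59.2,90),34,138);cur=(p[0]+[-.7,1.4,-57.5],p[1])
for a in np.linspace(132,154.5,10): row(cur,tr(a))
for a0 in(154.5,179.5,204.5):
    print(a0)
    for a in a0+2.5*np.arange(1,11): row(tr(a0),tr(a))
E
```

```text
{"x": 0.6, "y": -2.4, "z": 0.0, "wx": 0.0, "wy": -0.0, "wz": 0.009}
{"x": -2.7, "y": -4.6, "z": 0.0, "wx": 0.0, "wy": -0.0, "wz": 0.031}
{"x": -5.9, "y": -7.0, "z": 0.0, "wx": 0.0, "wy": -0.0, "wz": 0.052}
{"x": -9.1, "y": -9.5, "z": 0.0, "wx": -0.0, "wy": -0.0, "wz": 0.074}
{"x": -12.1, "y": -12.1, "z": 0.0, "wx": 0.0, "wy": -0.0, "wz": 0.096}
{"x": -15.1, "y": -14.8, "z": 0.0, "wx": 0.0, "wy": -0.0, "wz": 0.118}
{"x": -17.9, "y": -17.6, "z": 0.0, "wx": 0.0, "wy": -0.0, "wz": 0.14}
{"x": -20.7, "y": -20.5, "z": 0.0, "wx": -0.0, "wy": -0.0, "wz": 0.161}
{"x": -23.3, "y": -23.5, "z": 0.0, "wx": 0.0, "wy": 0.0, "wz": 0.183}
{"x": -25.9, "y": -26.6, "z": 0.0, "wx": 0.0, "wy": -0.0, "wz": 0.205}
154.5
{"x": -2.4, "y": -3.2, "z": 0.0, "wx": -0.0, "wy": -0.0, "wz": 0.022}
{"x": -4.8, "y": -6.5, "z": 0.0, "wx": 0.0, "wy": 0.0, "wz": 0.044}
{"x": -7.0, "y": -9.9, "z": 0.0, "wx": -0.0, "wy": 0.0, "wz": 0.065}
{"x": -9.1, "y": -13.3, "z": 0.0, "wx": -0.0, "wy": -0.0, "wz": 0.087}
{"x": -11.0, "y": -16.9, "z": 0.0, "wx": -0.0, "wy": 0.0, "wz": 0.109}
{"x": -12.9, "y": -20.5, "z": 0.0, "wx": 0.0
[... 1007 characters left out ...]
z": 0.218}
204.5
{"x": 0.2, "y": -4.0, "z": 0.0, "wx": -0.0, "wy": 0.0, "wz": 0.022}
{"x": 0.6, "y": -8.0, "z": 0.0, "wx": -0.0, "wy": -0.0, "wz": 0.044}
{"x": 1.2, "y": -12.0, "z": 0.0, "wx": -0.0, "wy": 0.0, "wz": 0.065}
{"x": 1.8, "y": -16.0, "z": 0.0, "wx": 0.0, "wy": -0.0, "wz": 0.087}
{"x": 2.6, "y": -19.9, "z": 0.0, "wx": 0.0, "wy": 0.0, "wz": 0.109}
{"x": 3.6, "y": -23.8, "z": 0.0, "wx": 0.0, "wy": 0.0, "wz": 0.131}
{"x": 4.7, "y": -27.6, "z": 0.0, "wx": 0.0, "wy": 0.0, "wz": 0.153}
{"x": 5.9, "y": -31.4, "z": 0.0, "wx": 0.0, "wy": -0.0, "wz": 0.175}
{"x": 7.2, "y": -35.1, "z": 0.0, "wx": 0.0, "wy": 0.0, "wz": 0.196}
{"x": 8.7, "y": -38.8, "z": 0.0, "wx": 0.0, "wy": 0.0, "wz": 0.218}
```

Emit:
play_rows(
  deltas=[
    {"x": 0.6,"y": -2.4,"z": 0,"wx": 0,"wy": 0,"wz": 0.009},
    {"x": -2.7,"y": -4.6,"z": 0,"wx": 0,"wy": 0,"wz": 0.031},
    {"x": -5.9,"y": -7.0,"z": 0,"wx": 0,"wy": 0,"wz": 0.052},
    {"x": -9.1,"y": -9.5,"z": 0,"wx": 0,"wy": 0,"wz": 0.074},
    {"x": -12.1,"y": -12.1,"z": 0,"wx": 0,"wy": 0,"wz": 0.096},
    {"x": -15.1,"y": -14.8,"z": 0,"wx": 0,"wy": 0,"wz": 0.118},
    {"x": -17.9,"y": -17.6,"z": 0,"wx": 0,"wy": 0,"wz": 0.14},
    {"x": -20.7,"y": -20.5,"z": 0,"wx": 0,"wy": 0,"wz": 0.161},
    {"x": -23.3,"y": -23.5,"z": 0,"wx": 0,"wy": 0,"wz": 0.183},
    {"x": -25.9,"y": -26.6,"z": 0,"wx": 0,"wy": 0,"wz": 0.205},
  ],
)

```text
t: 11.1
position: [553.9, -87.1, 134.2]
tcp_rot: [0.249, 0.923, -0.076, 0.282]
wrist_force: [1.3, 0.4, -1.1]
finger_gap: 13.6
gripper_force: 50.0
```

```bash
python3 -c "
from plan import *
st()"
```

```text
t 11.1 pos [553.86 -87.07 134.15] tip [ 613.11 -121.52   32.62] r 58.63 a 154.5 F [ 1.3  0.4 -1.1] M [0.68 0.39 0.2 ] gap 13.62
```

Emit:
play_rows(
  deltas=[
    {"x": -2.4,"y": -3.2,"z": 0,"wx": 0,"wy": 0,"wz": 0.022},
    {"x": -4.8,"y": -6.5,"z": 0,"wx": 0,"wy": 0,"wz": 0.044},
    {"x": -7.0,"y": -9.9,"z": 0,"wx": 0,"wy": 0,"wz": 0.065},
    {"x": -9.1,"y": -13.3,"z": 0,"wx": 0,"wy": 0,"wz": 0.087},
    {"x": -11.0,"y": -16.9,"z": 0,"wx": 0,"wy": 0,"wz": 0.109},
    {"x": -12.9,"y": -20.5,"z": 0,"wx": 0,"wy": 0,"wz": 0.131},
    {"x": -14.6,"y": -24.1,"z": 0,"wx": 0,"wy": 0,"wz": 0.153},
    {"x": -16.2,"y": -27.9,"z": 0,"wx": 0,"wy": 0,"wz": 0.175},
    {"x": -17.6,"y": -31.7,"z": 0,"wx": 0,"wy": 0,"wz": 0.196},
    {"x": -18.9,"y": -35.5,"z": 0,"wx": 0,"wy": 0,"wz": 0.218},
  ],
)

```text
t: 12.35
position: [534.8, -122.7, 134.1]
tcp_rot: [0.147, 0.945, -0.045, 0.289]
wrist_force: [-0.1, 1.9, -1.1]
finger_gap: 13.7
gripper_force: 50.0
```

```bash
python3 -c "
from plan import *
st()"
```

```text
t 12.35 pos [ 534.81 -122.67  134.06] tip [ 600.09 -143.55   32.53] r 58.72 a 179.7 F [-0.1  1.9 -1.1] M [0.66 0.7  0.23] gap 13.7
```

Emit:
play_rows(
  deltas=[
    {"x": -1.2,"y": -3.9,"z": 0,"wx": 0,"wy": 0,"wz": 0.022},
    {"x": -2.2,"y": -7.8,"z": 0,"wx": 0,"wy": 0,"wz": 0.044},
    {"x": -3.1,"y": -11.7,"z": 0,"wx": 0,"wy": 0,"wz": 0.065},
    {"x": -3.9,"y": -15.7,"z": 0,"wx": 0,"wy": 0,"wz": 0.087},
    {"x": -4.5,"y": -19.7,"z": 0,"wx": 0,"wy": 0,"wz": 0.109},
    {"x": -5.0,"y": -23.7,"z": 0,"wx": 0,"wy": 0,"wz": 0.131},
    {"x": -5.3,"y": -27.8,"z": 0,"wx": 0,"wy": 0,"wz": 0.153},
    {"x": -5.5,"y": -31.8,"z": 0,"wx": 0,"wy": 0,"wz": 0.175},
    {"x": -5.5,"y": -35.8,"z": 0,"wx": 0,"wy": 0,"wz": 0.196},
    {"x": -5.4,"y": -39.9,"z": 0,"wx": 0,"wy": 0,"wz": 0.218},
  ],
)

```text
t: 13.6
position: [529.3, -162.6, 134.0]
tcp_rot: [0.043, 0.955, -0.014, 0.292]
wrist_force: [-1.0, 1.9, -0.3]
finger_gap: 13.7
gripper_force: 50.0
```

```bash
python3 -c "
from plan import *
st()"
```

```text
t 13.6 pos [ 529.27 -162.57  133.96] tip [ 597.47 -168.84   32.39] r 58.99 a -155.4 F [-1.   1.9 -0.3] M [0.44 0.81 0.2 ] gap 13.68
```

Emit:
play_rows(
  deltas=[
    {"x": 0.2,"y": -4.0,"z": 0,"wx": 0,"wy": 0,"wz": 0.022},
    {"x": 0.6,"y": -8.0,"z": 0,"wx": 0,"wy": 0,"wz": 0.044},
    {"x": 1.2,"y": -12.0,"z": 0,"wx": 0,"wy": 0,"wz": 0.065},
    {"x": 1.8,"y": -16.0,"z": 0,"wx": 0,"wy": 0,"wz": 0.087},
    {"x": 2.6,"y": -19.9,"z": 0,"wx": 0,"wy": 0,"wz": 0.109},
    {"x": 3.6,"y": -23.8,"z": 0,"wx": 0,"wy": 0,"wz": 0.131},
    {"x": 3.6,"y": -23.8,"z": 0,"wx": 0,"wy": 0,"wz": 0.131},
    {"x": 3.6,"y": -23.8,"z": 0,"wx": 0,"wy": 0,"wz": 0.131},
  ],
)

```text
t: 14.6
position: [532.9, -186.4, 133.9]
tcp_rot: [-0.018, 0.956, 0.005, 0.292]
wrist_force: [-0.5, -0.0, -0.9]
finger_gap: 13.4
gripper_force: 50.0
```

Run:
```python
from plan import *
st()
print(tr(219.5)[0])
for a in(221,222.5,224,225.5,226.5,227.5): row(tr(219.5),tr(a))
```

```text
t 14.6 pos [ 532.94 -186.4   133.93] tip [ 601.39 -183.84   32.37] r 59.01 a -140.2 F [-0.5 -0.  -0.9] M [0.05 0.81 0.03] gap 13.44
[ 533.21870734 -186.14128814  134.05710264]
{"x": 0.6, "y": -2.3, "z": 0.0, "wx": -0.0, "wy": 0.0, "wz": 0.013}
{"x": 1.3, "y": -4.6, "z": 0.0, "wx": -0.0, "wy": 0.0, "wz": 0.026}
{"x": 2.0, "y": -6.9, "z": 0.0, "wx": -0.0, "wy": 0.0, "wz": 0.039}
{"x": 2.8, "y": -9.1, "z": 0.0, "wx": -0.0, "wy": 0.0, "wz": 0.052}
{"x": 3.4, "y": -10.6, "z": 0.0, "wx": -0.0, "wy": 0.0, "wz": 0.061}
{"x": 3.9, "y": -12.1, "z": 0.0, "wx": -0.0, "wy": 0.0, "wz": 0.07}
```

Emit:
play_rows(
  deltas=[
    {"x": 0.6,"y": -2.3,"z": 0,"wx": 0,"wy": 0,"wz": 0.013},
    {"x": 1.3,"y": -4.6,"z": 0,"wx": 0,"wy": 0,"wz": 0.026},
    {"x": 2.0,"y": -6.9,"z": 0,"wx": 0,"wy": 0,"wz": 0.039},
    {"x": 2.4,"y": -8.0,"z": 0,"wx": 0,"wy": 0,"wz": 0.046},
    {"x": 2.8,"y": -9.1,"z": 0,"wx": 0,"wy": 0,"wz": 0.052},
  ],
)

```text
t: 15.22
position: [535.9, -194.9, 133.9]
tcp_rot: [-0.044, 0.955, 0.013, 0.292]
wrist_force: [-1.1, 1.3, -1.2]
finger_gap: 13.5
gripper_force: 50.0
```

Run:
```python
from plan import *
st()
for a in(226,226.5,227,228,229,230): row(tr(225.5),tr(a))
w=np.radians(225.5+YAW+90);print(np.cos(w),np.sin(w))
```

```text
t 15.22 pos [ 535.86 -194.93  133.87] tip [ 604.05 -188.68   32.3 ] r 58.64 a -134.9 F [-1.1  1.3 -1.2] M [0.28 0.95 0.25] gap 13.47
{"x": 0.3, "y": -0.7, "z": 0.0, "wx": 0.0, "wy": -0.0, "wz": 0.004}
{"x": 0.5, "y": -1.5, "z": 0.0, "wx": -0.0, "wy": 0.0, "wz": 0.009}
{"x": 0.8, "y": -2.2, "z": 0.0, "wx": 0.0, "wy": 0.0, "wz": 0.013}
{"x": 1.4, "y": -3.7, "z": 0.0, "wx": -0.0, "wy": -0.0, "wz": 0.022}
{"x": 2.0, "y": -5.2, "z": 0.0, "wx": -0.0, "wy": -0.0, "wz": 0.031}
{"x": 2.6, "y": -6.6, "z": 0.0, "wx": -0.0, "wy": 0.0, "wz": 0.039}
0.4694715627858904 -0.8829475928589271
```

Emit:
play_rows(
  deltas=[
    {"x": 0.25,"y": -0.6,"z": 0,"wx": 0,"wy": 0,"wz": 0.004},
    {"x": 0.5,"y": -1.2,"z": 0,"wx": 0,"wy": 0,"wz": 0.007},
    {"x": 0.7,"y": -1.7,"z": 0,"wx": 0,"wy": 0,"wz": 0.01},
    {"x": 0.7,"y": -1.7,"z": 0,"wx": 0,"wy": 0,"wz": 0.01},
  ],
)

```text
t: 15.72
position: [536.7, -197.0, 134.0]
tcp_rot: [-0.048, 0.955, 0.015, 0.292]
wrist_force: [-0.8, 1.2, -1.9]
finger_gap: 13.4
gripper_force: 50.0
```

```bash
python3 -c "
from plan import *
st()"
```

```text
t 15.72 pos [ 536.69 -197.    133.99] tip [ 604.85 -190.11   32.44] r 58.61 a -133.3 F [-0.8  1.2 -1.9] M [0.24 1.01 0.21] gap 13.39
```

Emit:
play_rows(
  deltas=[
    {"x": 0.3,"y": -0.6,"z": 0,"wx": 0,"wy": 0,"wz": 0.004},
    {"x": 0.5,"y": -1.1,"z": 0,"wx": 0,"wy": 0,"wz": 0.007},
    {"x": 0.8,"y": -1.6,"z": 0,"wx": 0,"wy": 0,"wz": 0.01},
    {"x": 1.0,"y": -2.1,"z": 0,"wx": 0,"wy": 0,"wz": 0.013},
    {"x": 1.0,"y": -2.1,"z": 0,"wx": 0,"wy": 0,"wz": 0.013},
  ],
)

```text
t: 16.35
position: [537.4, -198.6, 133.8]
tcp_rot: [-0.055, 0.955, 0.017, 0.292]
wrist_force: [-3.9, 3.8, 0.8]
finger_gap: 13.7
gripper_force: 50.0
```

```bash
python3 -c "
from plan import *
st()"
```

```text
t 16.35 pos [ 537.41 -198.61  133.75] tip [ 605.4  -190.71   32.15] r 58.43 a -132.5 F [-3.9  3.8  0.8] M [0.84 1.51 0.63] gap 13.71
```

Emit:
play_rows(
  deltas=[
    {"x": 0.3,"y": -0.5,"z": 0,"wx": 0,"wy": 0,"wz": 0},
    {"x": 0.5,"y": -0.9,"z": 0,"wx": 0,"wy": 0,"wz": 0},
    {"x": 0.5,"y": -0.9,"z": 0,"wx": 0,"wy": 0,"wz": 0},
  ],
)

```text
t: 16.73
position: [537.7, -198.9, 133.6]
tcp_rot: [-0.055, 0.955, 0.018, 0.291]
wrist_force: [-7.4, 5.5, 4.4]
finger_gap: 13.5
gripper_force: 50.0
```

```bash
python3 -c "
from plan import *
st()"
```

```text
t 16.73 pos [ 537.74 -198.92  133.64] tip [ 605.65 -190.89   32.  ] r 58.3 a -132.2 F [-7.4  5.5  4.4] M [1.24 1.77 0.96] gap 13.45
```

Emit:
play_rows(
  deltas=[
    {"x": 0.05,"y": -0.1,"z": 0,"wx": 0,"wy": 0,"wz": 0},
    {"x": 0.05,"y": -0.1,"z": 0,"wx": 0,"wy": 0,"wz": 0},
    {"x": 0.05,"y": -0.1,"z": 0,"wx": 0,"wy": 0,"wz": 0},
    {"x": 0.05,"y": -0.1,"z": 0,"wx": 0,"wy": 0,"wz": 0},
    {"x": 0.05,"y": -0.1,"z": 0,"wx": 0,"wy": 0,"wz": 0},
    {"x": 0.05,"y": -0.1,"z": 0,"wx": 0,"wy": 0,"wz": 0},
  ],
)

```text
t: 17.48
position: [537.8, -199.0, 133.7]
tcp_rot: [-0.055, 0.955, 0.018, 0.291]
wrist_force: [-8.6, 6.0, 3.6]
finger_gap: 13.8
gripper_force: 50.0
```

Run:
```python
from plan import *
s=st()
q=tr(225.5);cur=(q[0]+[.7+1+.55,-1.7-2.1-1,0],Ro.from_euler('z',.023)*q[1]);print(cur[0],cur[1].as_quat())
S=grab("side","pics/s3.png");T=grab("top","pics/t3.png")
a=T["image"][120:210,330:420,::-1];b=S["image"][130:220,220:310,::-1]
cv2.imwrite('pics/m5.png',np.hstack([cv2.resize(i,(400,400),interpolation=2) for i in(a,b)]))
```

```text
t 17.48 pos [ 537.78 -198.98  133.66] tip [ 605.69 -190.94   32.02] r 58.29 a -132.2 F [-8.6  6.   3.6] M [1.27 1.87 0.98] gap 13.79
[ 538.29550759 -200.07899792  134.05710264] [-0.0547351   0.95473706  0.01676196  0.29189082]
```

View pics/m5.png

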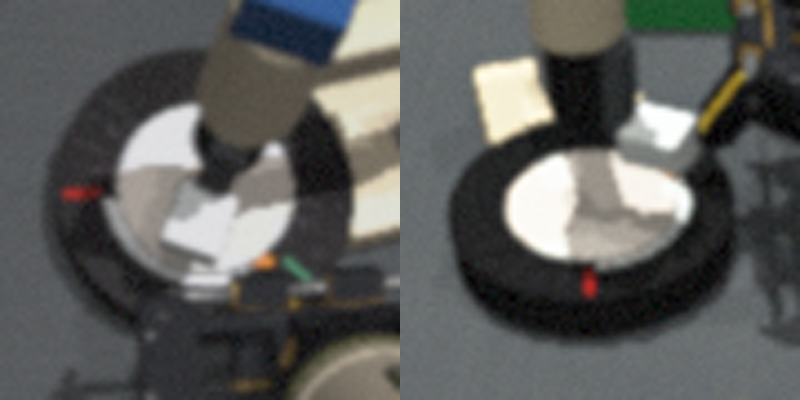

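Emit:
play_rows(
  deltas=[
    {"x": -0.8,"y": 1.2,"z": 0,"wx": 0,"wy": 0,"wz": 0},
    {"x": -1.8,"y": 2.6,"z": 0,"wx": 0,"wy": 0,"wz": 0},
    {"x": -1.8,"y": 2.6,"z": 0,"wx": 0,"wy": 0,"wz": 0},
    {"x": -2,"y": 2.6,"z": 3,"wx": 0,"wy": 0,"wz": 0},
    {"x": -4,"y": 2.6,"z": 12,"wx": 0,"wy": 0,"wz": 0},
    {"x": -12,"y": 2.6,"z": 35,"wx": 0,"wy": 0,"wz": 0},
    {"x": -30,"y": 2.6,"z": 70,"wx": 0,"wy": 0,"wz": 0},
    {"x": -40,"y": 2.6,"z": 100,"wx": 0,"wy": 0,"wz": 0},
    {"x": -40,"y": 2.6,"z": 100,"wx": 0,"wy": 0,"wz": 0},
  ],
)

```text
t: 18.7
position: [498.9, -198.5, 237.4]
tcp_rot: [-0.054, 0.954, 0.014, 0.294]
wrist_force: [-0.1, -0.3, -2.3]
finger_gap: 13.3
gripper_force: 50.0
```

Run:
```python
from plan import *
s=st()
cur=(np.array([498.3,-197.5,234.06]),Ro.from_quat([-0.0547351,0.95473706,0.01676196,0.29189082]))
row(cur,(np.array([466.14,243.22,259.28]),R0));print(s['tcp_rot'])
T=load('pics/t3.npy')
d=onz(T,389.7,179,34.5)[:2]-C+[0,1];print(np.degrees(np.arctan2(d[1],d[0]))%360-YAW,np.hypot(*d))
```

```text
t 18.7 pos [ 498.86 -198.46  237.36] tip [ 567.38 -191.17  136.07] r 93.46 a -144.0 F [-0.1 -0.3 -2.3] M [-0.1   0.77 -0.03] gap 13.34
{"x": -32.2, "y": 440.7, "z": 25.2, "wx": -0.065, "wy": 0.59, "wz": -0.009}
[-0.05447403  0.95416812  0.01438295  0.29391992]
235.66107294292036 62.66660703878652
```

Emit:
play_rows(
  deltas=[
    {"x": -3,"y": 40,"z": 5,"wx": -0.006,"wy": 0.059,"wz": -0.001},
    {"x": -7,"y": 90,"z": 10,"wx": -0.013,"wy": 0.12,"wz": -0.002},
    {"x": -11,"y": 145,"z": 15,"wx": -0.021,"wy": 0.19,"wz": -0.003},
    {"x": -15,"y": 200,"z": 18,"wx": -0.03,"wy": 0.27,"wz": -0.004},
    {"x": -19,"y": 255,"z": 21,"wx": -0.038,"wy": 0.34,"wz": -0.005},
    {"x": -23,"y": 310,"z": 25,"wx": -0.046,"wy": 0.42,"wz": -0.006},
    {"x": -27,"y": 365,"z": 25,"wx": -0.054,"wy": 0.49,"wz": -0.008},
    {"x": -30,"y": 410,"z": 25,"wx": -0.06,"wy": 0.55,"wz": -0.009},
    {"x": -32.2,"y": 435,"z": 25.2,"wx": -0.065,"wy": 0.59,"wz": -0.009},
    {"x": -32.2,"y": 440.7,"z": 25.2,"wx": -0.065,"wy": 0.59,"wz": -0.009},
  ],
)

```text
t: 19.95
position: [465.7, 245.2, 258.5]
tcp_rot: [-0.054, 0.999, 0.001, -0.001]
wrist_force: [-0.7, 0.3, -1.3]
finger_gap: 13.8
gripper_force: 50.0
```

Emit:
play_rows(
  deltas=[
    {"x": 0,"y": 0,"z": 0,"wx": 0,"wy": 0,"wz": 0},
    {"x": 0,"y": 0,"z": -20,"wx": 0,"wy": 0,"wz": 0},
    {"x": 0,"y": 0,"z": -40,"wx": 0,"wy": 0,"wz": 0},
    {"x": 0,"y": 0,"z": -55,"wx": 0,"wy": 0,"wz": 0},
    {"x": 0,"y": 0,"z": -55,"wx": 0,"wy": 0,"wz": 0},
    {"x": 0,"y": 0,"z": -55,"wx": 0,"wy": 0,"wz": 0},
  ],
)

```text
t: 20.7
position: [466.2, 243.4, 204.6]
tcp_rot: [-0.052, 0.999, -0.0, 0.0]
wrist_force: [0.2, -0.3, -1.9]
finger_gap: 13.5
gripper_force: 50.0
```

Run:
```python
from plan import *
s=st();print(s['tcp_rot'])
T=grab("top","pics/t4.png");S=grab("side","pics/s4.png")
tip=np.array(s['position'])-[0,0,L];print(proj(T,tip),proj(S,tip),proj(S,tip+[0,0,45]),proj(S,[465.6,243,60]))
a=T["image"][185:260,185:260,::-1];b=S["image"][235:310,285:360,::-1]
cv2.imwrite('pics/m6.png',np.hstack([cv2.resize(i,(400,400),interpolation=2) for i in(a,b)]))
```

```text
t 20.7 pos [466.23 243.45 204.6 ] tip [466.29 243.44  82.1 ] r 447.18 a 132.6 F [ 0.2 -0.3 -1.9] M [ 0.01 -0.08 -0.01] gap 13.52
[-5.24164136e-02  9.98625290e-01 -3.40319079e-05  2.19094897e-04]
[219.15853582 218.0108157 ] [322.83181466 276.93879715] [323.17827445 264.02684435] [322.95177529 282.87363464]
```

View pics/m6.png

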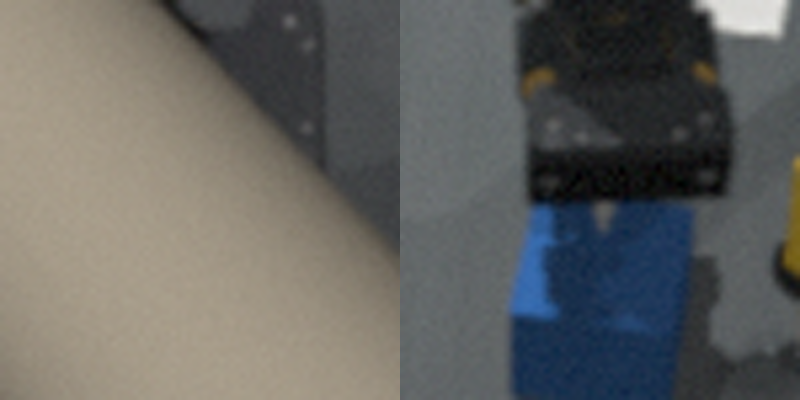

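The stylus tip shows at about (605,225) in the right panel, within 1 px of where it is predicted over the stand hole, so the grip has not slipped. Inserting now.

Emit:
play_rows(
  deltas=[
    {"x": 0,"y": 0,"z": -8,"wx": 0,"wy": 0,"wz": 0},
    {"x": 0,"y": 0,"z": -18,"wx": 0,"wy": 0,"wz": 0},
    {"x": 0,"y": 0,"z": -28,"wx": 0,"wy": 0,"wz": 0},
    {"x": 0,"y": 0,"z": -40,"wx": 0,"wy": 0,"wz": 0},
    {"x": 0,"y": 0,"z": -52,"wx": 0,"wy": 0,"wz": 0},
    {"x": 0,"y": 0,"z": -60,"wx": 0,"wy": 0,"wz": 0},
    {"x": 0,"y": 0,"z": -63,"wx": 0,"wy": 0,"wz": 0},
    {"x": 0,"y": 0,"z": -64.5,"wx": 0,"wy": 0,"wz": 0},
    {"x": 0,"y": 0,"z": -64.5,"wx": 0,"wy": 0,"wz": 0},
    {"x": 0,"y": 0,"z": -64.5,"wx": 0,"wy": 0,"wz": 0},
  ],
)

```text
t: 22.05
position: [466.2, 243.3, 140.0]
tcp_rot: [-0.052, 0.999, -0.0, 0.0]
wrist_force: [-1.5, -0.8, -0.3]
finger_gap: 13.5
gripper_force: 50.0
```

```bash
python3 -c "
from plan import *
st()"
```

```text
t 22.05 pos [466.22 243.27 140.04] tip [466.29 243.22  17.54] r 446.98 a 132.6 F [-1.5 -0.8 -0.3] M [ 0.06  0.01 -0.01] gap 13.5
```

Free, 0.8 mm above its seat. Lower that last bit and release.

Emit:
play_rows(
  deltas=[
    {"x": 0,"y": 0,"z": -0.6,"wx": 0,"wy": 0,"wz": 0},
    {"x": 0,"y": 0,"z": -0.6,"wx": 0,"wy": 0,"wz": 0},
    {"x": 0,"y": 0,"z": -0.6,"wx": 0,"wy": 0,"wz": 0},
  ],
)

```text
t: 22.42
position: [466.2, 243.2, 139.3]
tcp_rot: [-0.052, 0.999, -0.0, 0.0]
wrist_force: [-0.7, 0.2, -0.2]
finger_gap: 14.2
gripper_force: 50.0
```

Emit:
play_rows(
  deltas=[
    {"x": 0,"y": 0,"z": 0,"wx": 0,"wy": 0,"wz": 0},
    {"x": 0,"y": 0,"z": 0,"wx": 0,"wy": 0,"wz": 0},
    {"x": 0,"y": 0,"z": 0,"wx": 0,"wy": 0,"wz": 0},
    {"x": 0,"y": 0,"z": 0,"wx": 0,"wy": 0,"wz": 0},
    {"x": 0,"y": 0,"z": 0,"wx": 0,"wy": 0,"wz": 0},
    {"x": 0,"y": 0,"z": 0,"wx": 0,"wy": 0,"wz": 0},
    {"x": 0,"y": 0,"z": 0,"wx": 0,"wy": 0,"wz": 0},
    {"x": 0,"y": 0,"z": 0,"wx": 0,"wy": 0,"wz": 0},
  ],
  gripper=70,
)

```text
t: 23.42
position: [466.1, 243.2, 139.2]
tcp_rot: [-0.052, 0.999, -0.0, 0.0]
wrist_force: [-0.9, -0.3, -0.1]
finger_gap: 69.5
gripper_force: 0.0
```

Emit:
play_rows(
  deltas=[
    {"x": 0,"y": 0,"z": 15,"wx": 0,"wy": 0,"wz": 0},
    {"x": 0,"y": 0,"z": 45,"wx": 0,"wy": 0,"wz": 0},
    {"x": 0,"y": 0,"z": 90,"wx": 0,"wy": 0,"wz": 0},
    {"x": -30,"y": 45,"z": 130,"wx": 0,"wy": 0,"wz": 0},
    {"x": -60,"y": 100,"z": 140,"wx": 0,"wy": 0,"wz": 0},
    {"x": -90,"y": 150,"z": 150,"wx": 0,"wy": 0,"wz": 0},
    {"x": -120,"y": 200,"z": 150,"wx": 0,"wy": 0,"wz": 0},
    {"x": -130,"y": 240,"z": 150,"wx": 0,"wy": 0,"wz": 0},
    {"x": -130,"y": 240,"z": 150,"wx": 0,"wy": 0,"wz": 0},
    {"x": -130,"y": 240,"z": 150,"wx": 0,"wy": 0,"wz": 0},
  ],
)

```text
t: 24.68
position: [336.3, 482.9, 289.7]
tcp_rot: [-0.052, 0.999, -0.0, 0.0]
wrist_force: [0.7, -1.0, -0.4]
finger_gap: 69.9
gripper_force: 0.0
```

Run:
```python
from plan import *
st()
# compare with the first pictures: changed pixels & handle position
for n in("side","top"):
    A=load(f'pics/{n}0.npy');B=grab(n,f'pics/{n}9.png')
    bx=(200,200,245,245) if n=="top" else (300,255,345,315)
    for c in(A,B):
        h=cv2.cvtColor(c["image"],cv2.COLOR_RGB2HSV).astype(int)[bx[1]:bx[3],bx[0]:bx[2]]
        y,x=np.nonzero((abs(h[...,0]-26)<6)&(h[...,1]>120)&(h[...,2]>150));print(n,len(x),x.mean()+bx[0] if len(x) else 0,y.mean()+bx[1] if len(x) else 0)
h=cv2.cvtColor(B["image"],cv2.COLOR_RGB2HSV).astype(int);m=(h[...,0]>=6)&(h[...,0]<18)&(h[...,1]>130)&(h[...,2]>70);m[:,:335]=0;m[:125]=0;m[200:]=0;m[:,412:]=0
y,x=np.nonzero(m);d=onz(B,x.mean(),y.mean(),34.5)[:2]-C+[0,1];print('shoe',len(x),np.degrees(np.arctan2(d[1],d[0]))%360-YAW)
```

```text
t 24.68 pos [336.31 482.91 289.66] tip [336.34 482.83 167.16] r 719.27 a 133.9 F [ 0.7 -1.  -0.4] M [0.06 0.02 0.06] gap 69.94
side 40 323.0 268.375
side 39 323.0769230769231 268.56410256410254
top 26 216.96153846153845 215.69230769230768
top 25 216.07999999999998 215.4
shoe 11 235.6373129834683
```

```bash
python3 -c "
from station import finish_job
print(finish_job())"
```

```text
the job is handed in; nothing more can be done
None
```

The job is handed in: the shoe is home at the green mark, pressed there with about 10 N for over half a second, and the stylus is back upright in its stand and released. The last camera check agreed with this, but the hand-in returned no verdict.

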